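Hold the specimen template down for cutting

ROBOT

A 7-joint arm with a two-finger parallel gripper is mounted at the origin on a cart in front of the work surface, level with it; the furniture and walls round the work are solid. World frame = base frame: x ahead of the robot, y to its left, z up, the work surface at z = 0. Lengths are in m, angles in rad, forces in N, time in s.
With the tool pointing down it reaches from about 0.35 to 0.775 m from the base axis. Payload 3.1 kg.
Tool frame: the origin (TCP) lies midway between the tips of the shut fingers; the grasp point (between the pads) lies 19 mm behind it; z points along the fingers, y is the line along which they close (so a half turn about z gives the same grasp; the last joint's range is limited). The gripper opens to 85 mm and grips with 20 to 120 N. Pads are 22 mm wide; open, the fingers measure 114 mm over their backs; the gripper's body (76 mm by 85 mm) begins 54 mm behind the grasp point. The pads swing forward as they close: fully open they stand 13 mm farther back than shut.
Start: joints at [-1.247, 0.311, 0.014, 1.512, -0.004, 1.319, -0.027], TCP at [0.197, 0.514, 0.231] pointing down, gripper open.
Joint ranges: [-2.7, 2.7], [-0.3, 1.91], [-1.27, 1.3], [0.12, 2.57], [-1.44, 4.58], [0.2, 2.03], [-3.05, 3.05]. Speed limits (rad/s): [2.79, 2.79, 3.14, 3.14, 3.14, 3.14, 3.14].

INTERFACE

Orientations are given as a rotation vector (axis times angle).
In Python, from plant import r, eyes, hand_in, finder gives the robot as it stands.
- The arm moves only by the tool carry_out, never from a script. Its argument "increments" is a list of rows, each a list of 5 numbers: the shift along the world's x, y, z in mm, then the turn about the world's z in rad, then the opening, from 0 (shut) to 1 (fully open). A call has 1 to 20 rows; each row is the pose to reach, as a shift and turn from the pose commanded when the call began; what a row does not reach only later rows make up. A row lasts 1/12 s, in which the tool goes at most 41.7 mm and 7.16 degrees, less where a joint would pass 70% of its speed; a pose out of reach is approached as far as the arm can. A call with a gripper value outside its range is refused whole. The fingers move at their own pace and stop on an object; "squeeze" is the grip in N (left out, the last holds). Time passes only in rows, so rows that repeat a pose let the fingers close. It gives the time, the measured TCP pose, the force, the opening and the grip force at its end, in the units of the state.
- r.state(): the state, without advancing time (a new reading comes with each control period).
- eyes.read_camera(name): name is "scene" or "top" or "wrist"; returns a dict with "pixels" (384x512x3 uint8, red, green, blue), "fx", "fy", "cx", "cy" (pixels), "R" (3x3) and "t" (3): a world point X has camera coordinates R X + t; the wrist camera has in their place "tool_from_camera" (4x4, takes a point from camera to tool coordinates, whose origin is the TCP and whose axes are the flange's). Camera axes: x right, y down, z forward; pixel columns grow to the right and rows downward; lengths in m; the calibration is good to about 2 mm. A picture is of the moment at which its call begins: read the wrist's pose just before it. There is no depth.
- hand_in(): hands the job in; it is judged then, once.
Trained networks look in the newest picture that a camera, given by its name, has taken for a name from the list of things; names that differ only in an ending like _2 or _b are one class to them, and where a whole thing is asked for, a point or a joint stands for the part that bears it (a point fixed in the world has none). Each returns a list of dicts, best first, with "p" (0 to 1); they miss things now and then, are a little off and sometimes report something else, mostly with a low value. They report only what shows in the picture. A call takes as long as a camera call.
- finder.silhouettes(camera, target): "region" (384x512 bool, what is visible of it) and "centre" ([column, row] in pixels, amid what is visible of it).
The state is a dict: "time": time; "joint_positions": joint angles; "qvel": joint speeds; "joint_torque": joint torques, N m; "ee_pos": TCP position; "tool_rot": TCP orientation; "force": force on the tool from outside, world axes, zero at the start; "torque": the same for the moment, N m; "finger_gap": opening from 0.0 (shut) to 1.0 (fully open); "grasp_force": force on a finger pad.
Only numpy, scipy, OpenCV 4.12 (cv2) and the standard library are available. Lean on these libraries where they do the work, as an engineer would, in place of code of your own. Each camera call takes 0.05 s, during which the arm holds its last target. There are 200 camera calls.

TASK

Get the cutting board ready for the next tear specimen: lay the aluminium template flat on the cardboard sheet with one long edge flush against the steel fence, placed so that the hold-down's shoe will come down on its bare plate just right of the knob, and let go of it. Then press the spring hold-down's black pad down until its arm is level, no further, so that the shoe clamps the template without shifting it, and finish while still holding the arm there, ready for a colleague to cut round the template. Leave the other things on the worktop alone.

Things in the scene. Friction and masses are not known exactly. Their poses are not given: they have to be found in the camera images.
- cutting_board: Fixed specimen cutting board: aluminium base 200 x 210 mm, 15 mm thick. Origin on the worktop; x away from the robot, y left, z up; base from x -95 to +105 mm, y -105 to +105 mm. On it a sheet of greyish-brown cardboard (x -61 to +44 mm, y -75 to +75 mm), whose top is 17.5 mm above the worktop. Steel fence along the sheet's far edge, spring hold-down at the right end.
- fence_mid (a point): Point on the fence's straight face towards the robot (the plane x = +45 mm of the board), at y = -15 mm of the board, level with the sheet's top; board's axes. The fence runs along y from y = -62 to +88 mm of the board; its top is 8 mm above the sheet, but only 2.5 mm between y = -42 and +12 mm, where it is relieved to leave room for a finger that holds the template's knob.
- template_mid (a point): Loose template: flat aluminium plate 76 mm (its x) x 63 mm (its y) x 4 mm with an upright black round thumb knob in its middle, 19 mm across and 19 mm high (top 23 mm above the plate's underside); 70 to 130 g. The point is the plate's middle, 2 mm above its underside, on the knob's axis; z up. Starts flat on the worktop, left of the board. Long edges (along its x) are alike.
- holddown (a joint): Angle of the spring hold-down's arm about its pivot, rad: 0 = at rest, raised 0.33 above level, where its spring returns it when let go; grows as the arm is pressed down; 0.33 = level; end stop at 0.50. It takes 1 to 2 N straight down on the pad to start it and, with the template under the shoe, about 8 N to keep it level.
- holddown_pivot (a point): Pivot of the hold-down's arm, at x = 85, y = -75, z = 37 mm of the board (which is fixed to it); board's axes. The arm, a steel bar 12 mm wide, runs from here towards the robot in the plane y = -75 mm of the board.
- pad_top (a point): Centre of the top of the round black finger pad, 40 mm across, at the robot's end of the hold-down's arm, 170 mm from the pivot along the arm and 13 mm above the arm's middle line: about 104 mm above the worktop with the arm at rest, 50 mm with the arm level (then at x = -85, y = -75 mm of the board). Axes of the arm (x along it towards the pivot). Press here from above.
- shoe_face (a point): Middle of the rubber face (12 mm along the board's x, 24 mm along y) under the presser shoe, a flat bar, 7.5 mm thick, that sticks out to the left of the arm as far as y = -34 mm of the board; tall parts lie right of y = -65 mm. Face 45 mm above the worktop at rest. The shoe is sprung: it meets the template about 0.07 rad short of level and presses with about 10 N at level.
- mid_specimen_pad_0 (a point): Bystander, to be left alone: pad of already cut specimens, a square stack of pale sheets, 77 x 64 x 14 mm. The point is on its axis, 7 mm above the worktop.
- mid_eraser (a point): Bystander, to be left alone: eraser in a sleeve, 21 x 52 x 12 mm. The point is on its axis, 7 mm above the worktop.
- mid_spare_key_knob (a point): Bystander, to be left alone: small stepped round white metal knob, 33 mm across, 28 mm high. The point is on its axis, 7 mm above the worktop.
- mid_brass_fitting (a point): Bystander, to be left alone: brass pipe fitting, 35 x 18 x 16 mm. The point is on its axis, 7 mm above the worktop.
- mid_stopwatch (a point): Bystander, to be left alone: black stopwatch, 70 x 61 x 18 mm. The point is on its axis, 7 mm above the worktop.

How it is judged:
By the outcome, as a careful person would: the job done as asked, in the order asked, and still so for the second after the job is handed in, while the arm keeps its last pose, push and grip.
It also fails if it takes over 54 s, if anything falls off the work surface, if the arm or the gripper's body presses on something with over 40 N, if the wrist force passes 120 N, or if a joint passes its speed limit or range.

## Working session

There is one attempt and no reset: what is moved stays moved. The work goes in short steps, Python scripts to look and compute and a tool call to move; the robot and the scene stay as the last step left them, time stands still between calls to the robot, and variables do not carry over. Pictures are saved under pics/ and viewed, at most 10 in all, crops included, and the job is handed in when it is done.

Besides the shell and the picture viewer there is one more tool, called after ">>>" by a JSON object that holds its "name" and its "arguments", one argument or row to a line. carry_out: Moves the arm, as the interface text tells. Its arguments: {"type":"object","properties":{"increments":{"type":"array","items":{"type":"array","items":{"type":"number"}}},"squeeze":{"type":"number"}},"required":["increments"]}

```bash
mkdir -p pics; ls; cat > h.py <<'E'
import numpy as np, cv2
from scipy.spatial.transform import Rotation as Ro
from plant import r, eyes, hand_in, finder
def cam(name):
    s=r.state(); c=eyes.read_camera(name)
    if 'tool_from_camera' in c:
        T=np.eye(4); T[:3,:3]=Ro.from_rotvec(s['tool_rot']).as_matrix(); T[:3,3]=s['ee_pos']
        M=np.linalg.inv(T@np.array(c['tool_from_camera'])); c['R']=M[:3,:3]; c['t']=M[:3,3]
    c['R']=np.array(c['R']); c['t']=np.array(c['t']); return c
def back(c,uv,z):
    d=c['R'].T@np.array([(uv[0]-c['cx'])/c['fx'],(uv[1]-c['cy'])/c['fy'],1]); o=-c['R'].T@c['t']
    return o+d*(z-o[2])/d[2]
def proj(c,X):
    p=np.atleast_2d(X)@c['R'].T+c['t']; return np.c_[c['fx']*p[:,0]/p[:,2]+c['cx'],c['fy']*p[:,1]/p[:,2]+c['cy']]
def save(c,n): cv2.imwrite('pics/'+n,c['pixels'][:,:,::-1])
E
python3 - <<'E'
from h import *
s=r.state(); print(s['time'],s['ee_pos'],s['tool_rot'],s['finger_gap'])
ims=[]
for n in ['top','scene']:
    c=cam(n); save(c,n+'0.png')
    print(n,-c['R'].T@c['t'])
    for t,z in [('template_mid',.004),('cutting_board',.015),('pad_top',.1),('mid_specimen_pad_0',.014),('mid_stopwatch',.018),('mid_eraser',.012),('mid_spare_key_knob',.02),('mid_brass_fitting',.016)]:
        for q in finder.silhouettes(n,t)[:2]:
            rc=cv2.minAreaRect(cv2.findNonZero(q['region'].astype(np.uint8)))
            print(t,round(q['p'],2),np.round(q['centre']),back(c,q['centre'],z).round(3),[back(c,p,z)[:2].round(3).tolist() for p in cv2.boxPoints(rc)])
E
```

```text
pics
0.0 [0.19645184 0.51294148 0.23019103] [-0.57125337 -3.08883312  0.00368467] 0.9999812792779722
top [0.34478466 0.1113464  1.05251775]
template_mid 0.67 [166. 203.] [0.494 0.393 0.004] [[0.498, 0.44], [0.548, 0.405], [0.502, 0.344], [0.453, 0.379]]
cutting_board 0.57 [245. 203.] [0.522 0.166 0.015] [[0.443, 0.278], [0.645, 0.264], [0.621, 0.047], [0.422, 0.069]]
pad_top 0.62 [271. 208.] [0.503 0.091 0.1  ] [[0.43, 0.132], [0.597, 0.133], [0.597, 0.078], [0.431, 0.079]]
mid_specimen_pad_0 0.82 [185. 161.] [0.624 0.358 0.014] [[0.647, 0.399], [0.671, 0.339], [0.597, 0.308], [0.573, 0.367]]
mid_specimen_pad_0 0.32 [386. 252.] [ 0.434 -0.245  0.014] [[0.439, -0.24], [0.441, -0.254], [0.416, -0.255], [0.414, -0.241]]
mid_stopwatch 0.57 [353. 246.] [ 0.439 -0.151  0.018] [[0.463, -0.124], [0.471, -0.183], [0.402, -0.188], [0.394, -0.13]]
mid_eraser 0.57 [324. 247.] [ 0.426 -0.071  0.012] [[0.417, -0.047], [0.439, -0.049], [0.436, -0.099], [0.414, -0.097]]
mid_spare_key_knob 0.61 [134. 190.] [0.517 0.488 0.02 ] [[0.532, 0.508], [0.537, 0.474], [0.502, 0.467], [0.498, 0.501]]
mid_brass_
[... 636 characters left out ...]
31. 154.] [0.605 0.345 0.014] [[0.57, 0.367], [0.662, 0.407], [0.666, 0.334], [0.576, 0.298]]
mid_specimen_pad_0 0.68 [258. 205.] [0.534 0.125 0.014] [[0.479, 0.18], [0.631, 0.109], [0.608, 0.074], [0.459, 0.145]]
mid_stopwatch 0.87 [297. 293.] [ 0.42  -0.165  0.018] [[0.391, -0.142], [0.458, -0.123], [0.467, -0.183], [0.401, -0.2]]
mid_eraser 0.65 [272. 273.] [ 0.412 -0.078  0.012] [[0.412, -0.05], [0.441, -0.049], [0.434, -0.103], [0.407, -0.104]]
mid_spare_key_knob 0.5 [181. 141.] [0.511 0.492 0.02 ] [[0.512, 0.513], [0.535, 0.493], [0.511, 0.458], [0.488, 0.477]]
mid_brass_fitting 0.43 [321. 315.] [ 0.425 -0.25   0.016] [[0.415, -0.238], [0.443, -0.249], [0.435, -0.264], [0.407, -0.253]]
```

View pics/top0.png

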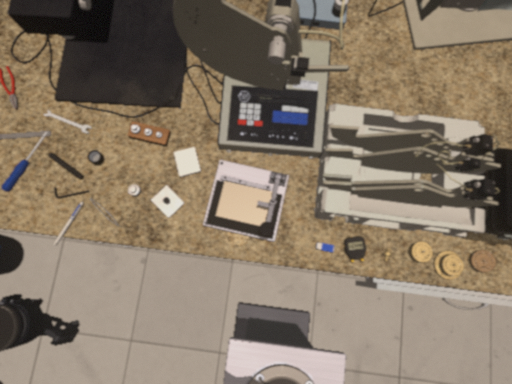

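View pics/scene0.png

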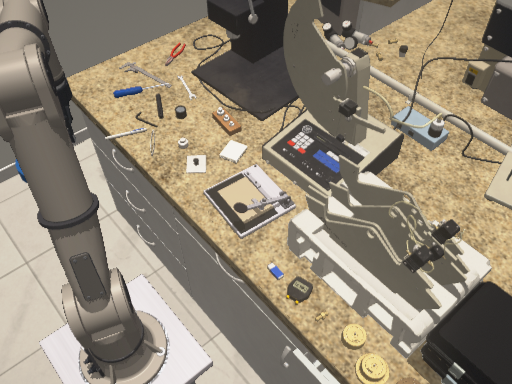

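The top view shows the template at pixel (167,201), with the board at about (246,200) and its hold-down on the right side. The scene view agrees: template at (196,163) and board at (250,200). Board x points about -6° and the template's long axis about 53°. I'll move in for a wrist view.

>>> {"name": "carry_out", "arguments": {
  "increments": [
    [20, -15, 20, 0.12, 1],
    [45, -35, 40, 0.24, 1],
    [70, -50, 60, 0.36, 1],
    [100, -70, 80, 0.48, 1],
    [130, -90, 90, 0.6, 1],
    [160, -110, 90, 0.72, 1],
    [190, -130, 90, 0.84, 1],
    [220, -150, 90, 0.96, 1],
    [240, -170, 90, 1.08, 1],
    [250, -190, 90, 1.2, 1],
    [260, -210, 90, 1.29, 1],
    [260, -210, 90, 1.29, 0.5],
    [260, -210, 90, 1.29, 0.5]
  ]
}}

```text
time: 1.98
ee_pos: [0.4576, 0.3021, 0.3214]
tool_rot: [-1.393, 2.815, -0.0]
force: [-0.3, 0.6, 1.0]
finger_gap: 0.749
grasp_force: 0.0
```

```bash
python3 - <<'E'
from h import *
c=cam('wrist'); save(c,'w1.png'); s=r.state(); print(s['time'],s['ee_pos'],s['tool_rot'],s['finger_gap'],s['joint_positions'])
print(-c['R'].T@c['t'], c['fx'])
for t,z in [('template_mid',.004),('cutting_board',.015),('pad_top',.1)]:
    for q in finder.silhouettes('wrist',t)[:2]:
        rc=cv2.minAreaRect(cv2.findNonZero(q['region'].astype(np.uint8)))
        print(t,round(q['p'],2),np.round(q['centre']),back(c,q['centre'],z).round(3),[back(c,p,z)[:2].round(4).tolist() for p in cv2.boxPoints(rc)])
E
```

```text
2.0333 [0.45650779 0.30394919 0.32136233] [-1.39822992e+00  2.81325107e+00  1.68420913e-03] 0.6640911557507851 [-0.64134666  0.27884286  0.03174546  1.33608798 -0.00980207  1.52661025
  1.88291561]
[0.40936628 0.23913568 0.46367148] 340.8335054854397
template_mid 0.84 [267. 208.] [0.496 0.394 0.004] [[0.5018, 0.3405], [0.4515, 0.3789], [0.4981, 0.4444], [0.551, 0.404]]
template_mid 0.31 [290. 263.] [0.521 0.488 0.004] [[0.5233, 0.4668], [0.4957, 0.4879], [0.5193, 0.5223], [0.5476, 0.5007]]
cutting_board 0.56 [138.  90.] [0.529 0.163 0.015] [[0.6235, 0.0406], [0.4249, 0.0732], [0.4394, 0.2787], [0.6693, 0.2592]]
pad_top 0.79 [82. 38.] [0.516 0.11  0.1  ] [[0.5847, 0.0944], [0.4556, 0.0924], [0.4485, 0.1418], [0.5817, 0.1479]]
```

View pics/w1.png

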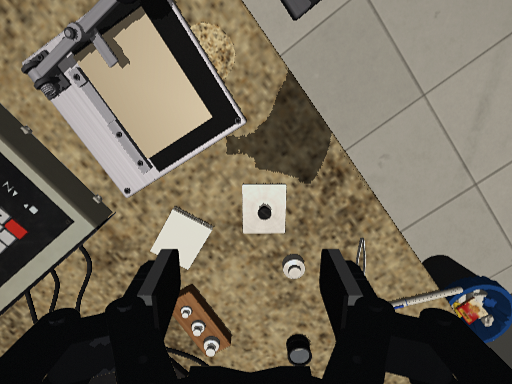

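The wrist view shows the template at (265,209), its edges square to the gripper. The board is at top left, with its corners at (244,122) and (127,196), and the hold-down at its top. I'll descend over the template and look again.

>>> {"name": "carry_out", "arguments": {
  "increments": [
    [10, 22, -35, 0, 0.45],
    [20, 45, -70, 0, 0.45],
    [32, 70, -105, 0, 0.45],
    [43, 89, -140, 0, 0.45],
    [43, 89, -175, 0, 0.45],
    [43, 89, -200, 0, 0.45],
    [43, 89, -200, 0, 0.45],
    [43, 89, -200, 0, 0.45]
  ]
}}

```text
time: 2.85
ee_pos: [0.4979, 0.3931, 0.1198]
tool_rot: [1.401, -2.807, 0.001]
force: [0.6, 0.8, 1.0]
finger_gap: 0.448
grasp_force: 0.0
```

```bash
python3 - <<'E'
from h import *
c=cam('wrist'); save(c,'w2.png'); s=r.state(); print(s['time'],s['ee_pos'],s['tool_rot'],s['finger_gap'])
for t,z in [('template_mid',.004)]:
    for q in finder.silhouettes('wrist',t)[:1]:
        m=q['region'].astype(np.uint8)
        # rectify mask to metric plane z
        P=np.array([back(c,(u,v),z)[:2] for v,u in np.argwhere(m)])
        rc=cv2.minAreaRect((P*1000).astype(np.float32)); print(rc)
        I=c['pixels'].astype(int).sum(2); k=m*(I<200); print(k.sum())
        n,l,st,ce=cv2.connectedComponentsWithStats(k.astype(np.uint8)); i=1+st[1:,4].argmax(); print(st[i],ce[i],back(c,ce[i],.0135))
E
```

```text
2.9 [0.49971099 0.39385528 0.1224547 ] [-1.40160726e+00  2.80997836e+00  9.04286843e-04] 0.44906838293780743
((500.8780517578125, 392.67205810546875), (75.51620483398438, 62.71812438964844), 53.002655029296875)
501
[233 181  26  25 498] [245.71485944 193.19477912] [0.50191598 0.39397587 0.0135    ]
```

View pics/w2.png

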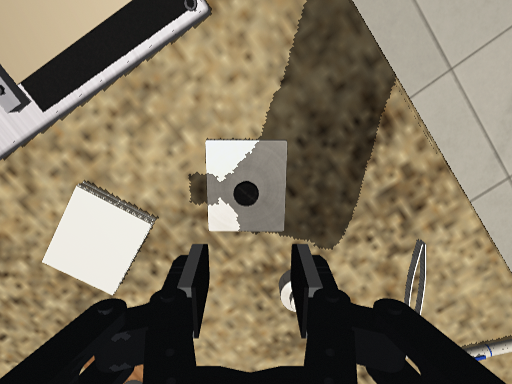

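The template centre is (0.501,0.393) with the long axis at 53.0°, and it measures 75.5×62.7 mm as expected. The knob at pixel (246,193) agrees. Grasp.

>>> {"name": "carry_out", "arguments": {
  "increments": [
    [1, 1, -35, 0, 0.45],
    [1, 1, -70, 0, 0.45],
    [1, 1, -95, 0, 0.45],
    [1, 1, -107, 0, 0.45],
    [1, 1, -113, 0, 0.45],
    [1, 1, -113, 0, 0.45],
    [1, 1, -113, 0, 0.1],
    [1, 1, -113, 0, 0.1],
    [1, 1, -113, 0, 0.1],
    [1, 1, -113, 0, 0.1],
    [1, 1, -113, 0, 0.1],
    [1, 1, -113, 0, 0.1]
  ],
  "squeeze": 45
}}

```text
time: 3.95
ee_pos: [0.5026, 0.3952, 0.0112]
tool_rot: [-1.398, 2.807, 0.002]
force: [-0.1, -0.0, 6.8]
finger_gap: 0.196
grasp_force: 44.1
```

Holding the knob. I'll lift and move so the camera looks down on the board, with the template out of its view.

>>> {"name": "carry_out", "arguments": {
  "increments": [
    [0, 0, 15, 0, 0.1],
    [0, 0, 40, 0, 0.1],
    [0, 0, 75, 0, 0.1],
    [5, -20, 110, 0, 0.1],
    [10, -45, 145, 0, 0.1],
    [15, -75, 180, 0, 0.1],
    [25, -105, 210, 0, 0.1],
    [35, -130, 240, 0, 0.1],
    [45, -145, 260, 0, 0.1],
    [45, -145, 260, 0, 0.1],
    [45, -145, 260, 0, 0.1],
    [45, -145, 260, 0, 0.1]
  ]
}}

```text
time: 4.95
ee_pos: [0.5448, 0.2495, 0.2678]
tool_rot: [1.402, -2.811, -0.002]
force: [-1.0, 0.7, -1.7]
finger_gap: 0.192
grasp_force: 44.0
```

```bash
python3 - <<'E'
from h import *
c=cam('wrist'); save(c,'w3.png'); s=r.state(); print(s['time'],s['ee_pos'],s['tool_rot'],s['finger_gap'],s['grasp_force'],s['joint_positions'])
np.savez('w3.npz',**{k:np.array(c[k]) for k in ['pixels','fx','fy','cx','cy','R','t']})
cv2.imwrite('pics/w3b.png',cv2.resize(c['pixels'][:,:,::-1],(768,576),interpolation=cv2.INTER_CUBIC))
E
```

```text
5.0 [0.54408061 0.25004513 0.2669268 ] [ 1.40286539e+00 -2.80794398e+00 -2.69693104e-03] 0.19591296213946813 44.00934398174286 [-0.49407494  0.40083708  0.05338835  1.2990997  -0.02267063  1.44494118
  2.0554551 ]
```

View pics/w3b.png

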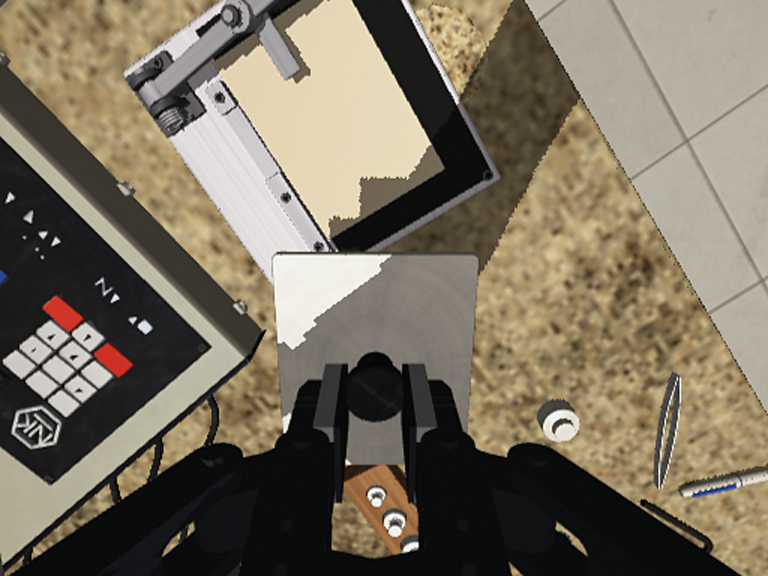

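The board is clear at upper left. In the enlarged view the near-left base corner is at (497,178), the near-left sheet corner at (444,168) and the far-right base corner at about (124,72). The shoe tip is at (290,78). I'll fit the board pose and overlay it.

```bash
cat >> h.py <<'E'
def bw(p,P): # board mm -> world m
    P=np.atleast_2d(P)/1000.; c,s=np.cos(p[2]),np.sin(p[2])
    return np.c_[p[0]+c*P[:,0]-s*P[:,1],p[1]+s*P[:,0]+c*P[:,1],P[:,2]]
E
cat > fit.py <<'E'
from h import *
from scipy.optimize import least_squares
c=dict(np.load('w3.npz')); g=cv2.GaussianBlur(c['pixels'].astype(np.float32).mean(2),(0,0),0.7)
def samp(uv): return cv2.remap(g,uv[:,:1].astype(np.float32),uv[:,1:].astype(np.float32),cv2.INTER_LINEAR)[:,0]
pts=[((-95,105,15),(497,178)),((-61,75,17.5),(444,168)),((105,-105,15),(124,72))]
f=lambda p:(proj(c,bw(p,[a for a,_ in pts]))-(np.array([b for _,b in pts])+.5)/1.5+.5).ravel()
p=least_squares(f,[.53,.165,-.1]).x; print('click',p,f(p).round(1))
# lines: sheet near edge, sheet left edge, board near edge, far edge
L=[((-61,-20,17.5),(-61,70,17.5)),((-95,0,15),(-95,95,15)),((-56,75,17.5),(-20,75,17.5)),((105,-60,15),(105,60,15))]
for it in range(3):
    O=[];
    for a,b in L:
        A=np.linspace(a,b,30); uv=proj(c,bw(p,A)); d=(uv[-1]-uv[0])/np.linalg.norm(uv[-1]-uv[0]); n=np.array([-d[1],d[0]])
        w=6 if it==0 else 3; k=np.arange(-w,w+.1,.25)
        prof=np.median([samp(uv+n*x) for x in k],1); 
        gr=abs(np.gradient(prof)); j=gr.argmax(); O.append(k[j])
    O=np.array(O); print('offs',O)
    p0=p.copy(); N=[]
    def res(q):
        o=[]
        for (a,b),x in zip(L,O):
            A=np.linspace(a,b,5); u0=proj(c,bw(p0,A)); d=(u0[-1]-u0[0])/np.linalg.norm(u0[-1]-u0[0]); n=np.array([-d[1],d[0]])
            o+=list((proj(c,bw(q,A))-u0)@n-x)
        return o
    s=least_squares(res,p0,loss='soft_l1',x_scale=[.001,.001,.01]); p=s.x; print(p,np.array(s.fun).reshape(-1,5)[:,::4].round(2).tolist())
np.save('board.npy',p)
im=cv2.resize(c['pixels'][:,:,::-1],None,fx=2.4,fy=2.4,interpolation=cv2.INTER_CUBIC)
def dr(P,col):
    q=((proj(c,bw(p,P))+.5)*2.4-.5); cv2.polylines(im,[(q*8).round().astype(np.int32)],False,col,1,cv2.LINE_AA,3)
dr([(-61,-75,17.5),(-61,75,17.5),(44,75,17.5)],(0,0,255))
dr([(105,105,15),(105,-105,15),(-95,-105,15),(-95,105,15),(105,105,15)],(255,0,0))
dr([(45,-62,17.5),(45,88,17.5)],(0,200,0)); dr([(45,-62,25.5),(45,-42,25.5),(45,-42,20),(45,12,20),(45,12,25.5),(45,88,25.5)],(255,0,255))
t=.33; 
cv2.imwrite('pics/ov.png',im[:430,150:850])
print('template pose start: sheet middle', bw(p,[(13.5,-20,17.5)]))
E
python3 fit.py
```

```text
click [ 0.52865817  0.16530988 -0.10055576] [ 3.6  0.9  0.4  0.6 -3.8 -0.5]
offs [ 0.    4.25  0.   -1.5 ]
[ 0.52857277  0.1640686  -0.13430336] [[-0.58, 2.22], [-4.16, -1.24], [-0.53, 0.53], [-0.28, 3.1]]
offs [-0.25  3.    0.   -2.  ]
[ 0.52795985  0.1630142  -0.16478991] [[-0.77, 1.79], [-3.41, -0.75], [-0.48, 0.48], [-0.05, 3.05]]
offs [ 0.25  2.   -0.25 -2.  ]
[ 0.5275214   0.16245803 -0.18914393] [[-1.04, 1.0], [-2.3, -0.19], [-0.39, 0.39], [0.39, 2.88]]
template pose start: sheet middle [[0.53702027 0.14027648 0.0175    ]]
```

View pics/ov.png

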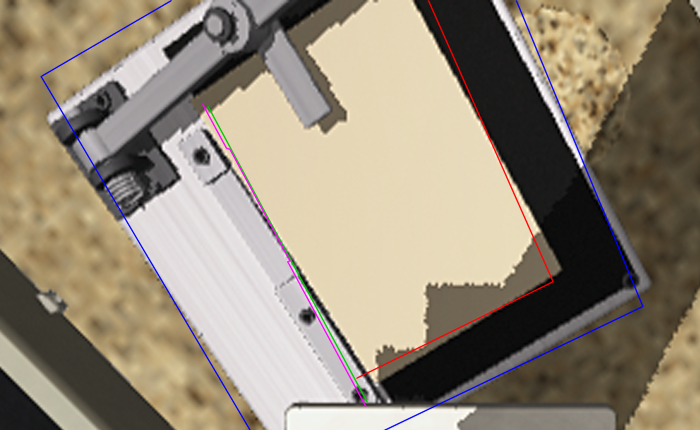

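The automatic fit drifted: the overlay's sheet corner is at (552,282), while the picture has it at about (562,268). I'll refit from points read off this enlarged crop.

```bash
cat > fit2.py <<'E'
from h import *
from scipy.optimize import least_squares
c=dict(np.load('w3.npz'))
C=lambda u,v:(np.array([u+150,v])+.5)/2.4-.5
# corner: both coords; lines: sampled pts
pts=[((-61,75,17.5),C(562,268)),((-95,105,15),C(650,285)),((105,-105,15),C(50,114))]
lines=[((-61,-50,17.5),(-61,75,17.5),C(413,0)),((-95,-50,15),(-95,105,15),C(497,0)),((105,-105,15),(105,105,15),C(268,428)),((105,-105,15),(105,105,15),C(130,226)),
 ((45,12,25.5),(45,88,25.5),C(372,390)),((45,-42,20),(45,12,20),C(260,207))]
def f(p):
    o=list((proj(c,bw(p,[a for a,_ in pts]))-np.array([b for _,b in pts])).ravel())
    for a,b,u in lines:
        A,B=proj(c,bw(p,[a,b])); d=(B-A)/np.linalg.norm(B-A); o.append((u-A)@[-d[1],d[0]])
    return np.array(o)
s=least_squares(f,[.53,.165,-.1],loss='soft_l1',x_scale=[.001,.001,.01]); p=s.x; print(p,f(p).round(1)); np.save('board.npy',p)
im=cv2.resize(c['pixels'][:,:,::-1],None,fx=2.4,fy=2.4,interpolation=cv2.INTER_CUBIC)
def dr(P,col):
    q=((proj(c,bw(p,P))+.5)*2.4-.5); cv2.polylines(im,[(q*8).round().astype(np.int32)],False,col,1,cv2.LINE_AA,3)
dr([(-61,-75,17.5),(-61,75,17.5),(44,75,17.5)],(0,0,255))
dr([(105,105,15),(105,-105,15),(-95,-105,15),(-95,105,15),(105,105,15)],(255,0,0))
dr([(45,-62,25.5),(45,-42,25.5),(45,-42,20),(45,12,20),(45,12,25.5),(45,88,25.5)],(255,0,255))
cv2.imwrite('pics/ov2.png',im[:430,150:850])
print(bw(p,[(13.5,-20,17.5)]))
# shoe tip corner (left end, top edge) -> board y, z about .053+
for uv in [(305,127),(328,110)]:
    X=back(c,C(*uv),.0525); d=X[:2]-p[:2]; cs,sn=np.cos(p[2]),np.sin(p[2]); print('shoe',(cs*d[0]+sn*d[1])*1e3,(-sn*d[0]+cs*d[1])*1e3)
E
python3 fit2.py
```

```text
[ 0.52784306  0.16509809 -0.09807603] [ 0.4  0.2  2.3  0.  -3.9 -0.1  0.5  3.6 -1.6 -3.4  0.6 -1.1]
[[0.53931981 0.14387229 0.0175    ]]
shoe 3.7592531177201534 -33.72321840517484
shoe -7.7626035649796865 -34.14167062446087
```

View pics/ov2.png

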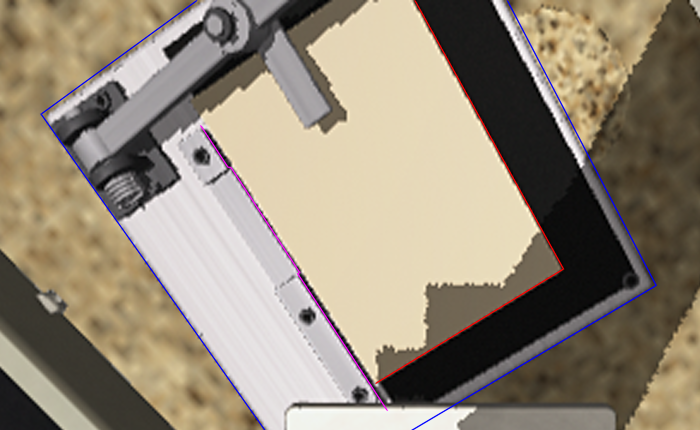

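The overlay now matches the sheet, fence and base edges. The board is at (0.5278, 0.1651) with yaw -0.098, and the shoe tip reads y≈-34, x -8…4 mm, as specified. I'll turn the template half-round, which is symmetric, so the camera ends up on the left.

>>> {"name": "carry_out", "arguments": {
  "increments": [
    [0, -5, 0, -0.12, 0.1],
    [-2, -10, 0, -0.24, 0.1],
    [-4, -20, 0, -0.36, 0.1],
    [-6, -30, 0, -0.48, 0.1],
    [-8, -40, 0, -0.6, 0.1],
    [-8, -50, 0, -0.72, 0.1],
    [-8, -60, 0, -0.84, 0.1],
    [-8, -67, 0, -0.96, 0.1],
    [-8, -67, 0, -1.08, 0.1],
    [-8, -67, 0, -1.2, 0.1],
    [-8, -67, 0, -1.32, 0.1],
    [-8, -67, 0, -1.44, 0.1],
    [-8, -67, 0, -1.56, 0.1],
    [-8, -67, 0, -1.68, 0.1],
    [-8, -67, 0, -1.8, 0.1],
    [-8, -67, 0, -1.92, 0.1],
    [-8, -67, 0, -2.04, 0.1],
    [-8, -67, 0, -2.16, 0.1],
    [-8, -67, 0, -2.28, 0.1],
    [-8, -67, 0, -2.4, 0.1]
  ]
}}

```text
time: 6.67
ee_pos: [0.5359, 0.1836, 0.2662]
tool_rot: [-2.114, -2.32, 0.005]
force: [0.6, 0.3, -1.1]
finger_gap: 0.194
grasp_force: 43.9
```

>>> {"name": "carry_out", "arguments": {
  "increments": [
    [0, 0, -20, -0.1, 0.1],
    [0, 0, -55, -0.195, 0.1],
    [0, 0, -90, -0.195, 0.1],
    [0, 0, -125, -0.195, 0.1],
    [0, 0, -157, -0.195, 0.1],
    [0, 0, -157, -0.195, 0.1],
    [0, 0, -157, -0.195, 0.1],
    [0, 0, -157, -0.195, 0.1]
  ]
}}

```text
time: 7.33
ee_pos: [0.5383, 0.1827, 0.1123]
tool_rot: [2.328, 2.109, 0.002]
force: [-0.0, 0.1, 0.0]
finger_gap: 0.2
grasp_force: 44.0
```

```bash
cat >> h.py <<'E'
def plate(z_under,n,pic=True):
    p=np.load('board.npy'); c=cam('wrist'); save(c,n); np.savez(n[:-4]+'.npz',**{k:np.array(c[k]) for k in ['pixels','fx','fy','cx','cy','R','t']})
    s=r.state(); a=np.array(s['tool_rot']); th=2*np.arctan2(a[1],a[0])-np.pi/2
    d=np.array(s['ee_pos'])[:2]-p[:2]; cs,sn=np.cos(p[2]),np.sin(p[2]); B=lambda d:np.array([cs*d[0]+sn*d[1],-sn*d[0]+cs*d[1]])*1e3
    print('t',s['time'],'tcp board',B(d).round(1),'z',s['ee_pos'][2],'close-axis err',((th-p[2]+np.pi/2)%np.pi-np.pi/2).round(4),'F',np.round(s['force'],1),s['finger_gap'],np.round(s['joint_positions'],2))
    q=finder.silhouettes('wrist','template_mid')
    if q:
        m=q[0]['region']; P=np.array([back(c,(u,v),z_under+.004)[:2] for v,u in np.argwhere(m)])
        P=np.array([B(x-p[:2]) for x in P]); print(round(q[0]['p'],2),cv2.minAreaRect(P.astype(np.float32)),P.min(0),P.max(0))
    return c,p
E
python3 - <<'E'
from h import *
plate(.1,'w4.png')
E
```

```text
t 7.3833 tcp board [ 9.6 18.6] z 0.1133719490874319 close-axis err -0.0008 F [ 0.2  0.4 -1. ] 0.19317645613554835 [-0.71  0.47  0.48  1.65 -0.24  1.08 -0.25]
0.93 ((8.989904403686523, 24.070924758911133), (77.50091552734375, 63.73601150512695), 89.12104034423828) [-23.01330542 -14.69330059] [41.01941617 62.53514323]
```

View pics/w4.png

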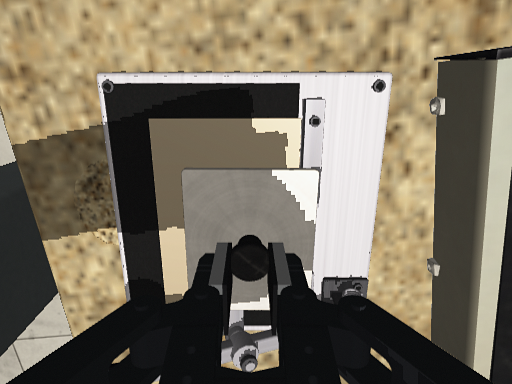

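The plate hangs level and square over the sheet at image centre (250,230), with the shoe still beyond the fingers. The grip is about 4 mm to the right of the knob, which would crowd the shoe. So I'll set the template down left of the shoe, regrip it slightly left of centre, and then slide it into place.

>>> {"name": "carry_out", "arguments": {
  "increments": [
    [0, 0, -35, 0, 0.1],
    [0, 0, -65, 0, 0.1],
    [0, 0, -78, 0, 0.1],
    [0, 0, -81, 0, 0.1],
    [0, 0, -81, 0, 0.1],
    [0, 0, -81, 0, 0.1]
  ]
}}

```text
time: 7.93
ee_pos: [0.5397, 0.1821, 0.0324]
tool_rot: [2.328, 2.107, 0.006]
force: [0.0, 0.3, 0.2]
finger_gap: 0.2
grasp_force: 44.1
```

>>> {"name": "carry_out", "arguments": {
  "increments": [
    [0, 0, -1, 0, 0.1],
    [0, 0, -2, 0, 0.1],
    [0, 0, -3, 0, 0.1],
    [0, 0, -4, 0, 0.1],
    [0, 0, -4, 0, 0.1]
  ]
}}

```text
time: 8.35
ee_pos: [0.5389, 0.182, 0.0287]
tool_rot: [2.329, 2.107, 0.004]
force: [-2.0, -0.9, 8.2]
finger_gap: 0.197
grasp_force: 45.1
```

>>> {"name": "carry_out", "arguments": {
  "increments": [
    [0, 0, 1, 0, 0.4],
    [0, 0, 1, 0, 0.4],
    [0, 0, 1, 0, 0.4],
    [0, 0, 1, 0, 0.4],
    [0, 0, 1, 0, 0.4]
  ]
}}

```text
time: 8.77
ee_pos: [0.5375, 0.1816, 0.0271]
tool_rot: [-2.33, -2.108, 0.001]
force: [-0.5, 1.1, -0.4]
finger_gap: 0.405
grasp_force: 0.0
```

```bash
python3 - <<'E'
from h import *
c,p=plate(.0175,'w5.png')
q=finder.silhouettes('wrist','template_mid'); m=q[0]['region']
print(np.argwhere(m).min(0),np.argwhere(m).max(0))
im=c['pixels'][:,:,::-1].copy(); cn,_=cv2.findContours(m.astype(np.uint8),0,2); cv2.drawContours(im,cn,-1,(0,255,0),1)
for L in ([(45,12,25.5),(45,88,25.5)],[(-61,75,17.5),(44,75,17.5)],[(-61,75,17.5),(-61,-75,17.5)]):
    q=proj(c,bw(p,L)); cv2.line(im,*[tuple(int(round(v)) for v in x) for x in q],(0,0,255),1)
cv2.imwrite('pics/w5b.png',cv2.resize(im,(768,576)))
E
```

```text
t 8.8167 tcp board [ 8.  17.4] z 0.02705080788865362 close-axis err -0.0018 F [ 0.4 -0.5  0.4] 0.39937537146371976 [-0.68  0.57  0.45  1.73 -0.3   0.91 -0.21]
0.86 ((9.732494354248047, 23.531078338623047), (75.97452545166016, 62.69888687133789), 89.88973236083984) [-21.61617868 -14.47936586] [41.14696916 61.57614063]
[168 183] [311 322]
```

View pics/w5b.png

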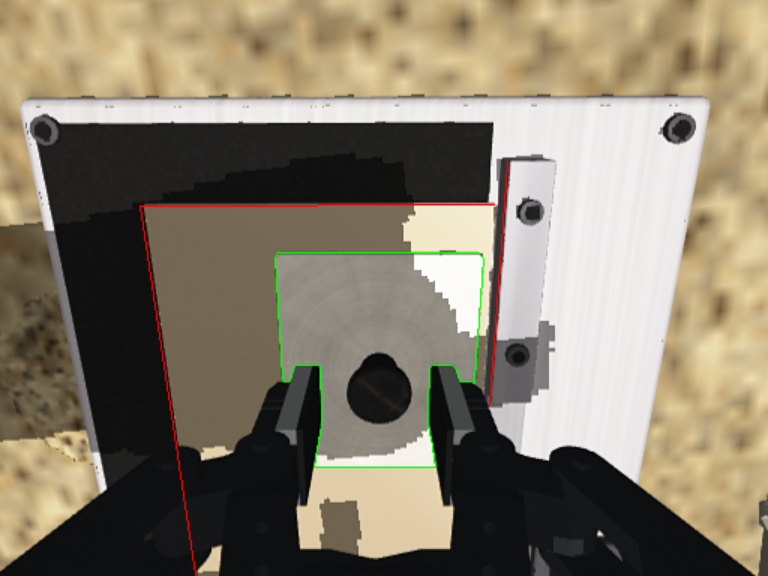

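The plate is flat on the sheet, measured at 76.0×62.7 mm, centred on board (9.7, 23.5) and aligned within 0.1°. The knob shows at (378,390) between the open pads and the fence at (495,280). Now I'll regrip left of the knob's centre.

>>> {"name": "carry_out", "arguments": {
  "increments": [
    [1, 4, 0, 0, 0.4],
    [2, 8, 0, 0, 0.4],
    [2, 8, 0, 0, 0.4],
    [2, 8, 0, 0, 0.1],
    [2, 8, 0, 0, 0.1],
    [2, 8, 0, 0, 0.1],
    [2, 8, 0, 0, 0.1],
    [2, 8, 0, 0, 0.1]
  ]
}}

```text
time: 9.58
ee_pos: [0.5399, 0.1898, 0.0275]
tool_rot: [-2.33, -2.108, -0.001]
force: [0.8, 1.3, 0.3]
finger_gap: 0.196
grasp_force: 44.0
```

>>> {"name": "carry_out", "arguments": {
  "increments": [
    [0, 0, 1.5, 0, 0.1],
    [-1, -8, 1.5, 0, 0.1],
    [-2, -18, 1.5, 0, 0.1],
    [-2.5, -26, 1.5, 0, 0.1],
    [-3, -32, 1.5, 0, 0.1],
    [-3.5, -37, 1.5, 0, 0.1],
    [-3.5, -37, 1.5, 0, 0.1]
  ]
}}

```text
time: 10.17
ee_pos: [0.5362, 0.1502, 0.0288]
tool_rot: [2.332, 2.104, -0.001]
force: [-0.0, -0.3, 0.0]
finger_gap: 0.192
grasp_force: 43.9
```

>>> {"name": "carry_out", "arguments": {
  "increments": [
    [-0.3, -3, 0, 0, 0.1],
    [-0.6, -6, 0, 0, 0.1],
    [-0.6, -6, 0, 0, 0.1],
    [-0.6, -6, -1.5, 0, 0.1],
    [-0.6, -6, -2, 0, 0.1],
    [0.4, -6.1, -2, 0, 0.1],
    [1.4, -6.2, -2, 0, 0.1],
    [2.4, -6.3, -2, 0, 0.1],
    [2.4, -6.3, -2, 0, 0.1]
  ]
}}

```text
time: 10.92
ee_pos: [0.536, 0.1468, 0.0274]
tool_rot: [-2.326, -2.106, 0.006]
force: [-5.3, -0.1, 10.1]
finger_gap: 0.196
grasp_force: 44.9
```

>>> {"name": "carry_out", "arguments": {
  "increments": [
    [0.5, 0, 0, 0, 0.1],
    [1, -0.1, 0, 0, 0.1],
    [1.5, -0.1, 0, 0, 0.1],
    [2, -0.2, 0, 0, 0.1],
    [2, -0.2, 0, 0, 0.1]
  ]
}}

```text
time: 11.33
ee_pos: [0.538, 0.1469, 0.0274]
tool_rot: [-2.325, -2.106, 0.005]
force: [-7.6, 0.0, 9.1]
finger_gap: 0.202
grasp_force: 44.8
```

>>> {"name": "carry_out", "arguments": {
  "increments": [
    [0, 0, 0.6, 0, 0.1],
    [0.5, 0, 0.6, 0, 0.1],
    [1, -0.1, 0.6, 0, 0.1],
    [1.5, -0.1, 0.6, 0, 0.1],
    [2, -0.2, 0.6, 0, 0.1],
    [2, -0.2, 0.6, 0, 0.1]
  ]
}}

```text
time: 11.83
ee_pos: [0.54, 0.1467, 0.0274]
tool_rot: [-2.325, -2.106, 0.006]
force: [-7.2, -0.0, 8.2]
finger_gap: 0.193
grasp_force: 44.8
```

```bash
python3 - <<'E'
from h import *
plate(.0175,'w6.png')
E
```

```text
t 11.8833 tcp board [ 13.9 -17.1] z 0.027382584930760134 close-axis err -0.0009 F [-6.7  0.1  8.1] 0.19942294979165232 [-0.62  0.56  0.45  1.75 -0.3   0.91 -0.14]
0.67 ((14.180339813232422, -19.393821716308594), (63.63423538208008, 76.90912628173828), 0.04610957205295563) [-17.64589064 -57.84391299] [45.98614865 19.08224307]
```

>>> {"name": "carry_out", "arguments": {
  "increments": [
    [0, 0, 0.6, 0, 0.1],
    [0.5, 0, 0.6, 0, 0.1],
    [1, -0.1, 0.6, 0, 0.1],
    [1.5, -0.1, 0.6, 0, 0.1],
    [1.5, -0.1, 0.6, 0, 0.1]
  ]
}}

```text
time: 12.35
ee_pos: [0.5401, 0.1467, 0.0275]
tool_rot: [-2.324, -2.105, 0.009]
force: [-9.2, 0.7, 7.4]
finger_gap: 0.201
grasp_force: 44.8
```

```bash
python3 - <<'E'
from h import *
plate(.0175,'w7.png')
E
```

```text
t 12.4 tcp board [ 14.  -17.1] z 0.027446728176865044 close-axis err -0.0007 F [-9.1  0.6  6.4] 0.19690958072186782 [-0.62  0.56  0.45  1.74 -0.3   0.91 -0.14]
0.62 ((14.409383773803711, -19.196170806884766), (63.13554763793945, 76.36957550048828), 0.19295920431613922) [-17.2642065 -57.4159987] [45.92374184 19.02400892]
```

>>> {"name": "carry_out", "arguments": {
  "increments": [
    [0.5, 0, 0.5, 0, 0.1],
    [1, -0.1, 0.5, 0, 0.1],
    [1.5, -0.1, 0.5, 0, 0.1],
    [2, -0.2, 0.5, 0, 0.1],
    [2, -0.2, 0.5, 0, 0.1]
  ]
}}

```text
time: 12.87
ee_pos: [0.5401, 0.1467, 0.0275]
tool_rot: [-2.321, -2.103, 0.014]
force: [-11.0, 0.2, 8.9]
finger_gap: 0.196
grasp_force: 45.0
```

The plate is hard against the fence: no more motion, and the force is rising. I'll ease off, release and lift.

>>> {"name": "carry_out", "arguments": {
  "increments": [
    [-1, 0.1, 0, 0, 0.1],
    [-2, 0.2, 0, 0, 0.1],
    [-3, 0.3, 0, 0, 0.1],
    [-3, 0.3, 0, 0, 0.38],
    [-3, 0.3, 0, 0, 0.38],
    [-3, 0.3, 0, 0, 0.38],
    [-3, 0.3, 0, 0, 0.38]
  ]
}}

```text
time: 13.45
ee_pos: [0.5442, 0.1458, 0.0288]
tool_rot: [2.329, 2.106, 0.002]
force: [1.3, 0.2, 0.4]
finger_gap: 0.379
grasp_force: 0.0
```

>>> {"name": "carry_out", "arguments": {
  "increments": [
    [0, 0, 6, 0, 0.38],
    [0, 0, 15, 0, 0.38],
    [0, 0, 30, 0, 0.38],
    [0, 0, 55, 0, 0.38],
    [0, 0, 85, 0, 0.38],
    [0, 0, 115, 0, 0.38],
    [0, 0, 145, 0, 0.38],
    [0, 0, 165, 0, 0.38],
    [0, 0, 165, 0, 0.38],
    [0, 0, 165, 0, 0.38]
  ]
}}

```text
time: 14.28
ee_pos: [0.5445, 0.146, 0.1959]
tool_rot: [2.328, 2.106, 0.007]
force: [0.2, 0.7, -2.0]
finger_gap: 0.378
grasp_force: 0.0
```

```bash
python3 - <<'E'
from h import *
c,p=plate(.0175,'w8.png')
for t in ['pad_top','template_mid']:
    for q in finder.silhouettes('wrist',t)[:2]: print(t,q['p'],q['centre'])
cv2.imwrite('pics/w8b.png',cv2.resize(c['pixels'][:,:,::-1],(768,576),interpolation=cv2.INTER_CUBIC))
P=[(np.r_[85-170*np.cos(a)+13*np.sin(a),-75,37+170*np.sin(a)+13*np.cos(a)]) for a in (.33,.2,.1,.03,0)]
W=bw(p,P); print(W.round(4).tolist())
print(r.state()['ee_pos'],'delta to above pad',(W[0]-r.state()['ee_pos'])*1000)
E
```

```text
t 14.3333 tcp board [ 17.2 -17.6] z 0.19413966621067175 close-axis err -0.002 F [-0.4  0.2 -0.3] 0.38053410993226383 [-0.67  0.38  0.51  1.55 -0.2   1.25 -0.22]
0.97 ((13.636703491210938, -19.959407806396484), (63.74195861816406, 75.5038070678711), 0.04834505543112755) [-18.25749056 -57.68585865] [45.52888511 17.76828386]
pad_top 0.64 [221.8, 127.5]
pad_top 0.58 [211.9, 241.8]
template_mid 0.97 [247.0, 166.2]
template_mid 0.3 [221.5, 128.9]
[[0.4492, 0.0975, 0.1044], [0.4419, 0.0982, 0.0835], [0.438, 0.0986, 0.0669], [0.4364, 0.0987, 0.0551], [0.4359, 0.0988, 0.05]]
[0.54205908 0.14576577 0.1921345 ] delta to above pad [-92.8304223  -48.29484207 -87.74863835]
```

View pics/w8b.png

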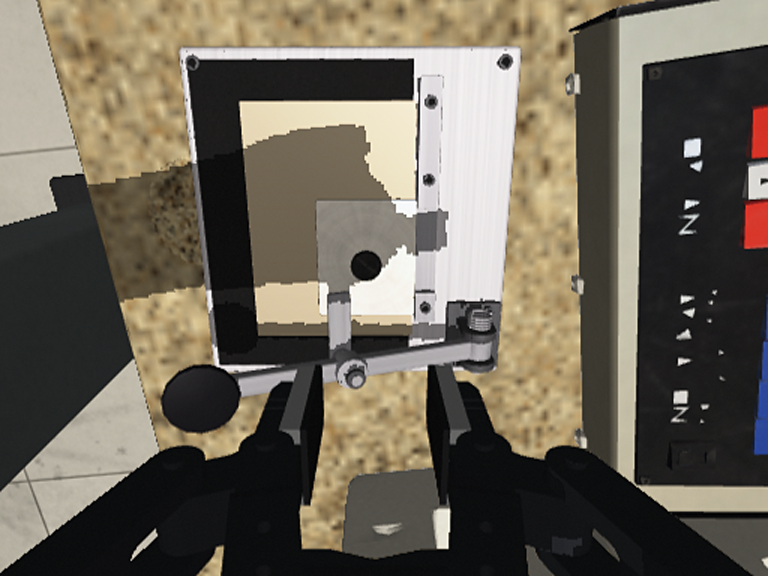

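The picture shows the template against the fence at (367,258). The shoe hangs over the bare plate right of the knob, tip at (340,295), and the pad is at (201,398). The plate is centred on board (13.6, -20.0) and square. I'll check the pad's position, then shut the fingers and approach it.

```bash
python3 - <<'E'
from h import *
c=dict(np.load('w8.npz')); print(back(c,(133.7,265),.104), proj(c,[[.4492,.0975,.1044]]))
print(np.mean([r.state()['ee_pos'] for _ in range(3)],0))
E
```

```text
[0.45022123 0.10024004 0.104     ] [[132.96718414 268.47746543]]
[0.54205908 0.14576577 0.1921345 ]
```

>>> {"name": "carry_out", "arguments": {
  "increments": [
    [-20, -10, 0, 0, 0],
    [-50, -25, 0, 0, 0],
    [-75, -38, 0, 0, 0],
    [-94, -49, 0, 0, 0],
    [-94, -49, -25, 0, 0],
    [-94, -49, -50, 0, 0],
    [-94, -49, -65, 0, 0],
    [-94, -49, -65, 0, 0],
    [-94, -49, -65, 0, 0]
  ]
}}

```text
time: 15.23
ee_pos: [0.4479, 0.0966, 0.1274]
tool_rot: [-2.329, -2.107, 0.005]
force: [0.3, 0.6, 0.5]
finger_gap: 0.001
grasp_force: 0.0
```

>>> {"name": "carry_out", "arguments": {
  "increments": [
    [0, 0, -10, 0, 0],
    [0, 0, -18, 0, 0],
    [-1, 0, -24, 0, 0],
    [-2.5, 0.2, -30, 0, 0],
    [-4, 0.4, -36, 0, 0],
    [-5.5, 0.6, -42, 0, 0],
    [-7, 0.7, -48, 0, 0],
    [-8.5, 0.9, -54, 0, 0],
    [-9.7, 1, -60, 0, 0],
    [-10.7, 1.1, -65, 0, 0],
    [-11.3, 1.2, -70, 0, 0],
    [-11.3, 1.2, -70, 0, 0],
    [-11.3, 1.2, -70, 0, 0]
  ]
}}

```text
time: 16.32
ee_pos: [0.4376, 0.0981, 0.0585]
tool_rot: [-2.329, -2.107, 0.001]
force: [-1.5, 0.0, 5.3]
finger_gap: 0.001
grasp_force: 2.7
```

```bash
cat > avg.py <<'E'
from h import *
z=[];F=[]
for i in range(8):
    c=cam('wrist'); s=r.state(); z.append(s['ee_pos']); F.append(s['force'])
print(s['time'],np.mean(z,0).round(4),np.std(z,0).round(4),np.mean(F,0).round(1))
E
python3 avg.py
```

```text
16.7167 [0.4376 0.0981 0.0588] [0.     0.     0.0001] [-2.4 -0.1  5.2]
```

>>> {"name": "carry_out", "arguments": {
  "increments": [
    [-0.2, 0, -2, 0, 0],
    [-0.4, 0, -4, 0, 0],
    [-0.6, 0, -6, 0, 0],
    [-0.7, 0, -8, 0, 0],
    [-0.7, 0, -8, 0, 0],
    [-0.7, 0, -8, 0, 0],
    [-0.7, 0, -8, 0, 0]
  ]
}}

```text
time: 17.3
ee_pos: [0.437, 0.0982, 0.0511]
tool_rot: [-2.329, -2.107, 0.0]
force: [-3.0, 0.3, 8.3]
finger_gap: -0.003
grasp_force: 3.9
```

```bash
python3 avg.py; python3 - <<'E'
from h import *
plate(.0175,'w9.png')
E
```

```text
17.7 [0.4369 0.0982 0.0511] [0. 0. 0.] [-3.3  0.1  7.7]
t 17.75 tcp board [-83.9 -75.5] z 0.05107670361026059 close-axis err -0.0019 F [-3.3  0.7  8.4] -0.0004307219486350814 [-0.67  0.33  0.5   2.03 -0.21  0.83 -0.15]
0.63 ((13.022514343261719, -20.38167953491211), (76.38106536865234, 64.57862091064453), 89.894287109375) [-19.25139768 -58.61093019] [45.32530914 17.82140619]
```

>>> {"name": "carry_out", "arguments": {
  "increments": [
    [0, 0, -0.6, 0, 0],
    [0, 0, -1.1, 0, 0],
    [0, 0, -1.1, 0, 0],
    [0, 0, -1.1, 0, 0],
    [0, 0, -1.1, 0, 0]
  ]
}}

```text
time: 18.22
ee_pos: [0.4369, 0.0982, 0.05]
tool_rot: [-2.329, -2.107, 0.0]
force: [-4.1, 1.1, 8.1]
finger_gap: 0.001
grasp_force: 4.1
```

```bash
python3 avg.py; python3 - <<'E'
from h import *
c,p=plate(.0175,'w10.png')
# project plate outline at the pre-press pose to check edges in mask
q=finder.silhouettes('wrist','template_mid')[0]['region']
im=np.zeros(q.shape,np.uint8); o=proj(c,bw(p,[(-18,-58,21.5),(45,-58,21.5),(45,18,21.5),(-18,18,21.5)])); cv2.fillPoly(im,[o.round().astype(np.int32)],1)
print('mask outside nominal',(q&(im==0)).sum(),'of',q.sum())
E
```

```text
18.6167 [0.4369 0.0982 0.05  ] [0. 0. 0.] [-3.4 -0.4  8.4]
t 18.6667 tcp board [-84.  -75.4] z 0.04998842404003637 close-axis err -0.0018 F [-3.7  0.3  8.1] 0.00012667479216358005 [-0.67  0.33  0.5   2.03 -0.21  0.83 -0.15]
0.66 ((13.189567565917969, -19.927650451660156), (75.3115234375, 64.35205078125), 89.90546417236328) [-19.00548754 -57.63386686] [45.37710622 17.71467028]
mask outside nominal 108 of 17677
```

The pad is at z = 50.0 mm, which is level, with about 8.4 N on it as expected. The template has not moved and is still against the fence. Handing in.

```bash
python3 -c "
from plant import hand_in; print(hand_in())"
```

```text
the job is handed in; nothing more can be done
None
```

The template is flat on the sheet with a long edge flush against the fence. The shoe is clamping it just right of the knob, and the arm is still holding the hold-down level at about 8 N. The job is handed in, with no verdict returned.

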